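Take the hot lid off the crucible furnace with the lid lifter

TASK

The little crucible furnace is hot: take the lid lifter from its stand, hook the lid's loop with it, lift the lid level off the furnace and set it down gently and flat in the middle of the two firebricks, no part of it overhanging them. Then unhook the lifter and hang it back on its stand as it was. Never touch the lid with the gripper, do not let it tip, and leave the other things on the bench alone.

Things in the scene. Friction and masses are not known exactly. Their poses are not given: they have to be found in the camera images.
- furnace: Grey drum-shaped crucible furnace, fixed: 187 mm across, its flat rim 95 mm above the bench round a bore 104 mm wide, a crucible inside, a dark control box with a knob on its front (-x) reaching 150 mm from the drum's axis. Origin on the drum's axis at the bench, z up.
- lid: Loose lid on the furnace, 0.3 to 0.6 kg: dark steel disc 150 mm across, 14 mm thick; under it a plug 90 mm across, 10 mm deep, in the furnace bore (lift straight up to free it). Origin: centre of the disc's underside, z up. On top a fixed loop of 8 mm steel bar, legs 64 mm apart, straight level top 44 mm long along lid's y. Centre of mass on the axis: it hangs level only from the loop's middle.
- lid_loop (a point): Middle of the loop's top bar, on the bar's centre line: 60 mm above the lid's origin, 46 mm above the disc's top face; clear height below the bar 42 mm. Same axes as the lid: y runs along the bar.
- bricks: Two pale firebricks flat side by side, fixed, together 224 x 222 mm and 32 mm high, long edges along x. Origin under the middle of the pair at the bench. With the lid lying on its plug here the lid's origin is 42 mm above the bench.
- stand: Steel tool stand, fixed: foot plate, a post 82 mm behind (+x of) the origin, and two level 8 mm prongs, at y = -40 and +40 mm, running from a cross bar at x = +82 mm to upturned ends at x = -39 mm that rise to z = 189 mm. The prongs' upper side is 169 mm above the bench. Origin at the bench, midway between the prongs; x points from the prong ends to the post.
- lifter: Lid lifter, 0.2 kg, its wooden cross handle laid over both prongs: 22 mm wide (x), 124 mm long (y), 24 mm high; an 8 mm steel rod goes down from its middle to a hook straight below. Origin: middle of the handle, 181 mm above the bench when hung; z up along the rod. Take it from above by the handle's middle, between the prongs, closing along its x.
- lifter_hook (a point): Where the loop's bar seats in the hook (bar's centre line), 109 mm below the lifter's origin, same axes. The hook is 8 mm steel, open upward, its back (the rod) at x = -11, its tip at x = +11 mm: it enters the loop moving to its +x, the loop's bar along its y. Hook's underside 13 mm below this point, tip's top 5 mm above it. The rod cranks from x = 0 (39 mm above) to x = -11 (25 mm above).
- tape_measure: Yellow tape measure, 67 x 77 x 31 mm, a bystander; origin under its centre. Beside it stand the wire-mesh guard screens of the bench, fixed in the same place every time: upright panels 260 mm high in a cross, centred at world x = 0.78, y = -0.33 m, reaching 0.30 m each way along x and y. Swing the arm over or well in front of them.
- screw_tin: Open round tin of screws, 73 mm across, 54 mm high, a bystander; origin under its centre.
- offcut_1: Pine offcut 46 x 120 x 30 mm, a bystander right of the mesh screens; origin under its centre. Nearer the front edge, at world x = 0.15 to 0.40, y = -0.35 to -0.56 m, stands a fixed bench vice, 135 mm high.

How it is judged:
By the outcome, as a careful person would: the job done as asked, in the order asked, and still so for the second after the job is handed in, with the robot touching nothing.
It also fails if it takes over 72 s, if anything falls off the work surface, if the arm or the gripper's body presses on something with over 40 N, if the wrist force passes 120 N, or if a joint passes its speed limit or range.

ROBOT

A 6-joint arm with a two-finger parallel gripper is mounted at the origin on a cart in front of the work surface, level with it; the furniture and walls round the work are solid. World frame = base frame: x ahead of the robot, y to its left, z up, the work surface at z = 0. Lengths are in m, angles in rad, forces in N, time in s.
With the tool pointing down it reaches from about 0.375 to 0.975 m from the base axis. Payload 3.8 kg.
Tool frame: the origin (TCP) lies at the centre of the arm's flange, where the gripper is bolted on; the fingertips stand 173 mm ahead of it and the grasp point (between the pads) lies 155 mm ahead of it; z points along the fingers, y is the line along which they close (so a half turn about z gives the same grasp; the last joint's range is limited). The gripper opens to 85 mm and grips with 20 to 120 N. Pads are 22 mm wide; open, the fingers measure 114 mm over their backs; the gripper's body (76 mm by 85 mm) begins 54 mm behind the grasp point. The pads swing forward as they close: fully open they stand 13 mm farther back than shut.
Start: joints at [-1.314, 0.264, 1.604, -0, 1.274, -0.037], TCP at [0.195, -0.646, 0.405] pointing down, gripper open.
Joint ranges: [-2.63, 2.63], [-0.94, 2.18], [0.31, 2.57], [-1.31, 4.45], [0, 2.66], [-2.55, 2.55]. Speed limits (rad/s): [2.57, 2.57, 3.14, 3.14, 3.14, 3.14].

INTERFACE

Orientations are given as a unit quaternion [w, x, y, z].
In Python, from workcell import r gives the robot as it stands.
- The arm moves only by the tool move_arm, never from a script. Its argument "rows" is a list of rows, each an object with "hand": the finger opening in mm, from 0 to 85.4; "linear": the shift along the world's x, y, z in mm, a list of three; "roll": the turn about the world's z in degrees. A call has 1 to 5 rows; each row is the pose to reach, as a shift and turn from the pose commanded when the call began; what a row does not reach only later rows make up. A row lasts 1/10 s, in which the tool goes at most 50 mm and 8.59 degrees, less where a joint would pass 70% of its speed; a pose out of reach is approached as far as the arm can. A call with a gripper value outside its range is refused whole. The fingers move at their own pace and stop on an object; the grip force is fixed at half the most. Time passes only in rows, so rows that repeat a pose let the fingers close. It gives the time, the measured TCP pose, the force, the opening and the grip force at its end, in the units of the state.
- r.get_state(): the state, without advancing time (a new reading comes with each control period).
- r.grab_frame(name): name is "scene" or "top" or "wrist"; returns the picture (420x560x3 uint8, red, green, blue); there is no depth.
- r.camera_model(name): a dict with "intrinsics" (3x3 intrinsics, pixels), "rvec" (rotation vector, rad) and "tvec" (3), from world to camera coordinates, as OpenCV has them. Camera axes: x right, y down, z forward; pixel columns grow to the right and rows downward; lengths in m; the calibration is good to about 2 mm. The wrist camera is an equidistant fisheye: a pixel r from the principal point sees the ray r / f radians off the axis. A picture is of the moment at which its call begins: read the wrist's pose just before it. camera_model takes no time and is no camera call; for the wrist camera it gives the pose at the moment of the call.
- r.close_job(): hands the job in; it is judged then, once.
The state is a dict: "time_s": time; "joints": joint angles; "joint_vel": joint speeds; "tau": joint torques, N m; "eef_pos": TCP position; "tcp_rot": TCP orientation; "ft_force": force on the tool from outside, world axes, zero at the start; "wrist_torque": the same for the moment, N m; "grip_width": finger opening in m; "grip_force": force on a finger pad.
Only numpy, scipy, OpenCV 4.12 (cv2) and the standard library are available. Lean on these libraries where they do the work, as an engineer would, in place of code of your own. Each camera call takes 0.05 s, during which the arm holds its last target. There are 200 camera calls.

## Working session

There is one attempt and no reset: what is moved stays moved. The work goes in short steps, Python scripts to look and compute and a tool call to move; the robot and the scene stay as the last step left them, time stands still between calls to the robot, and variables do not carry over. Pictures are saved under pics/ and viewed, at most 14 in all, crops included, and the job is handed in when it is done.

Besides the shell and the picture viewer there is one more tool, called as a command line: name --argument value ..., lists and objects as JSON in quotes. move_arm: Moves the arm, as the interface text tells. Its arguments: {"type":"object","properties":{"rows":{"type":"array"}},"required":["rows"]}

```bash
ls; mkdir -p pics; python3 - <<'E'
from workcell import r
import cv2,numpy as np
s=r.get_state();print(s)
a=r.grab_frame("scene");b=r.grab_frame("top")
np.save('scene0.npy',a);np.save('top0.npy',b)
cv2.imwrite('pics/scene0.png',cv2.resize(a[:,:,::-1],(800,600)));cv2.imwrite('pics/top0.png',cv2.resize(b[:,:,::-1],(800,600)))
for n in("scene","top","wrist"):print(n,r.camera_model(n))
E
```

```text
pics
{'time_s': 0.0, 'joints': array([-1.31394376e+00,  2.64740615e-01,  1.60538237e+00, -2.93921600e-05,
        1.27369134e+00, -3.68917897e-02]), 'joint_vel': array([ 0.00106238, -0.00071665,  0.00090231,  0.00130139, -0.0001757 ,
        0.00022564]), 'tau': array([-5.72916560e-04, -5.15115917e+01, -3.67316651e+01,  3.73663170e-05,
        1.31089508e-02,  3.83375891e-07]), 'eef_pos': array([ 0.19534889, -0.64575171,  0.40336552]), 'tcp_rot': array([-1.10258341e-03,  9.89232414e-01,  1.46348890e-01, -1.35886664e-04]), 'ft_force': array([-0.28974825, -0.2874339 ,  0.12424592]), 'wrist_torque': array([-0.03124834, -0.00989231,  0.01153532]), 'grip_force': 0.0, 'grip_width': 0.08553062449985763}
scene {'intrinsics': array([[521.81696674,   0.        , 281.14943242],
       [  0.        , 521.81696674, 206.94530126],
       [  0.        ,   0.        ,   1.        ]]), 'rvec': array([ 2.34095513,  0.59856706, -0.24305209]), 'tvec': array([-0.50072915, -0.14283912,  1.97263765])}
top {'intrinsics': array([[399.38479161,   0.        , 275.32790344],
       [  0.        , 399.38479161, 211.7205994 ],
       [  0.        ,   0.        ,   1.        ]]), 'rvec': array([ 2.17593848, -2.16201126,  0.10319387]), 'tvec': array([-0.04556112,  0.5832293 ,  1.26299935])}
wrist {'intrinsics': array([[325.1922621 ,   0.        , 281.75454643],
       [  0.        , 325.1922621 , 210.14097296],
       [  0.        ,   0.        ,   1.        ]]), 'rvec': array([-2.30375882,  1.70918682,  0.2841764 ]), 'tvec': array([-0.67290194, -0.04256207,  0.38223555])}
```

View pics/scene0.png

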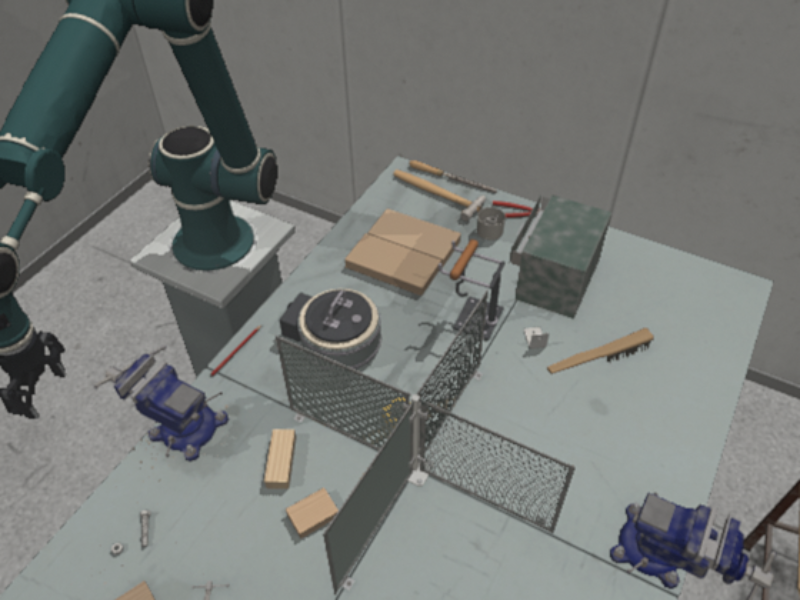

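View pics/top0.png

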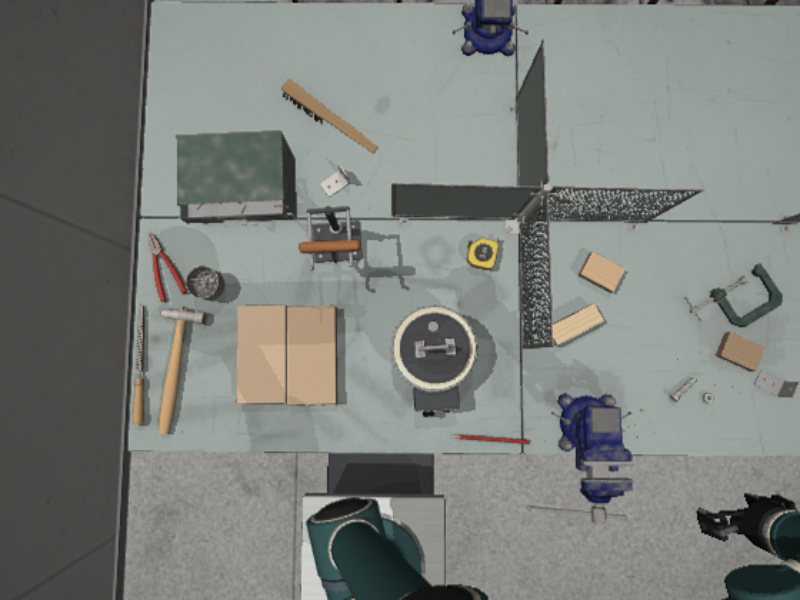

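Scene: the robot's gripper is at left. Top view (800-wide pixels): lifter handle about (330,246) on its stand, furnace lid about (435,348) with its loop from (418,350) to (453,346), bricks about (287,355), tape (483,253), tin (205,283).

```bash
cat > h.py <<'E'
import numpy as np,cv2
from workcell import r
def cam(n):
    m=r.camera_model(n);R=cv2.Rodrigues(m['rvec'])[0];return m['intrinsics'],R,np.array(m['tvec'])
def rays(n,uv,C=None):
    K,R,t=C or cam(n);p=(np.atleast_2d(uv).astype(float)-K[:2,2])/K[0,0]
    if n=='wrist':
        th=np.linalg.norm(p,axis=1,keepdims=True);d=np.c_[p/np.maximum(th,1e-9)*np.sin(th),np.cos(th)]
    else:d=np.c_[p,np.ones(len(p))]
    return -R.T@t,d@R
def onplane(n,uv,z,C=None):
    o,d=rays(n,uv,C);return o+d*((z-o[2])/d[:,2:])
def proj(n,X,C=None):
    K,R,t=C or cam(n);c=np.atleast_2d(X)@R.T+t
    if n=='wrist':
        rr=np.linalg.norm(c[:,:2],axis=1,keepdims=True);q=c[:,:2]/np.maximum(rr,1e-9)*np.arctan2(rr,c[:,2:])
    else:q=c[:,:2]/c[:,2:]
    return q*K[0,0]+K[:2,2]
def blob(mask,minarea=20):
    n,l,s,c=cv2.connectedComponentsWithStats(mask.astype(np.uint8));k=1+np.argmax(s[1:,4]);return l==k
def rect(n,mask,z,C=None):
    c=max(cv2.findContours(mask.astype(np.uint8),cv2.RETR_EXTERNAL,cv2.CHAIN_APPROX_NONE)[0],key=cv2.contourArea)[:,0]
    p=onplane(n,c,z,C)[:,:2]*1000
    return cv2.minAreaRect(p.astype(np.float32))
E
python3 - <<'E'
from h import *
t=np.load('top0.npy');s=np.load('scene0.npy')
hs=cv2.cvtColor(t,cv2.COLOR_RGB2HSV).astype(int);hS=cv2.cvtColor(s,cv2.COLOR_RGB2HSV).astype(int)
print('px handle',t[172,231],'brick',t[250,180],'lid',t[255,300],'rim',t[243,279],'bar',t[243,305])
win=np.zeros(t.shape[:2],bool);win[155:190,195:265]=1
m=blob((hs[...,0]<16)&(hs[...,1]>120)&win);print('handle',rect('top',m,.188),m.sum())
win=np.zeros(t.shape[:2],bool);win[205:295,155:245]=1
m=blob((hs[...,0]<25)&(hs[...,1]>50)&win);print('bricks',rect('top',m,.032),m.sum())
win=np.zeros(t.shape[:2],bool);win[205:285,265:345]=1
# rim: bright warm ring
m=blob((hs[...,2]>150)&(hs[...,0]<32)&(hs[...,1]>15)&win)
c=max(cv2.findContours(m.astype(np.uint8),cv2.RETR_EXTERNAL,cv2.CHAIN_APPROX_NONE)[0],key=cv2.contourArea)[:,0]
p=onplane('top',c,.095)[:,:2]*1000;print('rim',cv2.fitEllipse(p.astype(np.float32)),m.sum())
m2=blob((hs[...,2]<95)&win&(np.indices(t.shape[:2])[0]<271));
c=max(cv2.findContours(m2.astype(np.uint8),cv2.RETR_EXTERNAL,cv2.CHAIN_APPROX_NONE)[0],key=cv2.contourArea)[:,0]
p=onplane('top',c,.109)[:,:2]*1000;print('disc',cv2.minEnclosingCircle(p.astype(np.float32)),m2.sum())
a=cv2.resize(t[140:200,195:285],(540,360),interpolation=cv2.INTER_CUBIC)
b=cv2.resize(t[210:280,265:345],(411,360),interpolation=cv2.INTER_CUBIC)
c=cv2.resize(s[165:245,285:365],(360,360),interpolation=cv2.INTER_CUBIC)
d=cv2.resize(s[195:260,200:275],(415,360),interpolation=cv2.INTER_CUBIC)
M=np.vstack([np.hstack([a,np.zeros((360,260,3),np.uint8)])[:,:800],np.hstack([b,c])[:,:771].copy() if 0 else np.pad(np.hstack([b,c]),((0,0),(0,29),(0,0)))])
M[:360,540:800]=d[:,80:340]
cv2.imwrite('pics/m.png',cv2.resize(M[:,:,::-1],(666,600)))
E
```

```text
px handle [166 112  71] brick [188 161 134] lid [70 70 72] rim [210 198 175] bar [148 143 147]
handle ((680.3853759765625, 87.85301208496094), (22.398868560791016, 120.51604461669922), 3.1067137718200684) 313
bricks ((464.770751953125, 197.73809814453125), (221.288818359375, 222.69863891601562), 0.9482653737068176) 4773
rim ((481.492919921875, -129.30535888671875), (171.39138793945312, 172.70994567871094), 98.10811614990234) 644
disc ((480.60894775390625, -129.2598419189453), 73.69597625732422) 1633
```

View pics/m.png

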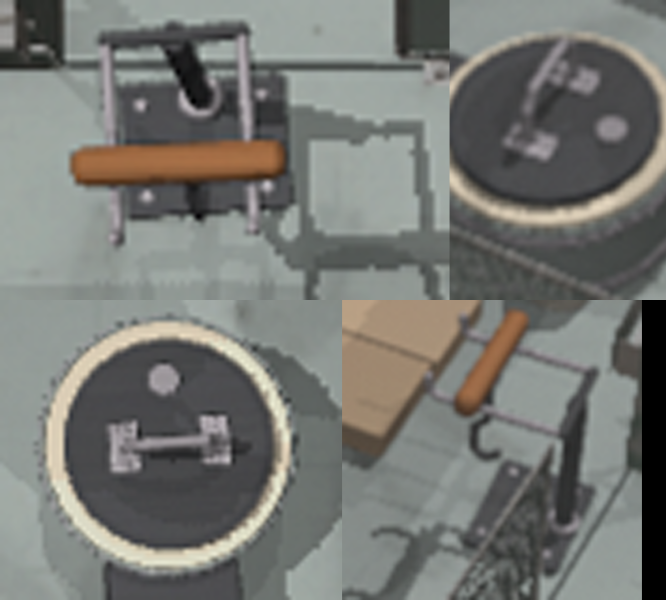

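The crops show the handle from (75,165) to (285,155) with the prongs under it, the rod below its middle, and the loop bar from about (125,443) to (215,437). The hook opens to +x and both yaws are about +3 to +4°. I'll move over the loop for a wrist look.

move_arm --rows '[{"hand":85,"linear":[20,38,10],"roll":6},{"hand":85,"linear":[42,78,22],"roll":13},{"hand":85,"linear":[64,118,34],"roll":20},{"hand":85,"linear":[86,158,46],"roll":27},{"hand":85,"linear":[108,198,58],"roll":34}]'

```text
time_s: 0.6
eef_pos: [0.3039, -0.4463, 0.4625]
tcp_rot: [-0.0, 0.902, 0.431, 0.0]
ft_force: [0.6, 0.3, 0.6]
grip_width: 0.085
grip_force: 0.0
```

move_arm --rows '[{"hand":85,"linear":[22,40,4],"roll":7},{"hand":85,"linear":[44,80,8],"roll":14},{"hand":85,"linear":[66,120,12],"roll":21},{"hand":85,"linear":[88,160,16],"roll":28},{"hand":85,"linear":[110,200,20],"roll":35}]'

```text
time_s: 1.1
eef_pos: [0.4138, -0.2462, 0.4825]
tcp_rot: [-0.0, 0.731, 0.683, -0.0]
ft_force: [-0.2, -0.8, -0.6]
grip_width: 0.085
grip_force: 0.0
```

move_arm --rows '[{"hand":85,"linear":[22,40,0],"roll":6},{"hand":85,"linear":[44,80,0],"roll":8},{"hand":85,"linear":[66,119,0],"roll":8},{"hand":85,"linear":[66,119,0],"roll":8},{"hand":85,"linear":[66,119,0],"roll":8}]'

```text
time_s: 1.6
eef_pos: [0.4796, -0.1281, 0.4821]
tcp_rot: [-0.0, 0.682, 0.731, -0.001]
ft_force: [-0.1, -0.6, 0.4]
grip_width: 0.0853
grip_force: 0.0
```

```bash
python3 - <<'E'
from h import *
s=r.get_state();print(s['time_s'],s['eef_pos'],s['tcp_rot'],s['joints'])
C=cam('wrist');a=r.grab_frame('wrist');np.save('w1.npy',a);np.savez('w1c.npz',*C)
print('cam pos',-C[1].T@C[2],'axis',C[1][2])
print('loop proj',proj('wrist',[.481,-.129,.155],C))
cv2.imwrite('pics/w1.png',cv2.resize(a[:,:,::-1],(800,600)))
E
```

```text
1.6 [ 0.47964355 -0.12807505  0.48211444] [-4.38571142e-04  6.81974904e-01  7.31375264e-01 -5.09754144e-04] [-3.10917654e-01 -1.18568576e-01  1.87124567e+00 -5.58442206e-04
  1.39014318e+00 -3.80693871e-01]
cam pos [ 0.47334919 -0.04571584  0.4523588 ] axis [ 0.02025017 -0.31777575 -0.94794963]
loop proj [[284.3229138  193.90161132]]
```

View pics/w1.png

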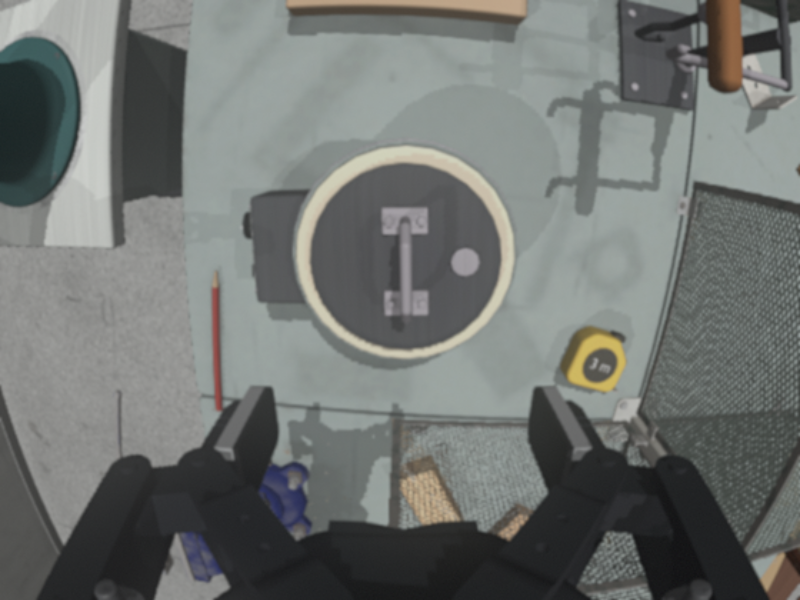

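The wrist view shows the loop bar running from (405,220) to (405,313) on the lid, with the disc centred near (405,252). Next I'll measure the bar axis and the disc circle.

```bash
python3 - <<'E'
from h import *
a=np.load('w1.npy');z=np.load('w1c.npz');C=[z[k] for k in z];
h=cv2.cvtColor(a,cv2.COLOR_RGB2HSV).astype(int);g=cv2.cvtColor(a,cv2.COLOR_RGB2GRAY).astype(int)
ok=np.zeros(g.shape,bool);ok[95:260,195:370]=1
cream=blob((h[...,2]>130)&(h[...,0]<32)&(h[...,1]>20)&ok)
cs,hi=cv2.findContours(cream.astype(np.uint8),cv2.RETR_CCOMP,cv2.CHAIN_APPROX_NONE)
cs=sorted(cs,key=cv2.contourArea)[::-1]
def circ(p):
    A=np.c_[2*p,np.ones(len(p))];x=np.linalg.lstsq(A,(p**2).sum(1),rcond=None)[0];return x[:2],np.sqrt(x[2]+x[0]**2+x[1]**2)
print('rim outer',circ(onplane('wrist',cs[0][:,0],.095,C)[:,:2]*1000))
p=onplane('wrist',cs[1][:,0],.109,C)[:,:2]*1000;print('disc',circ(p),len(p))
# bar rows between feet
ys=np.arange(170,202);rows=[]
for y in ys:
    w=np.clip(g[y,270:298]-95,0,None);rows.append([(w*np.arange(270,298)).sum()/w.sum(),y,(w>0).sum()])
rows=np.array(rows);P=onplane('wrist',rows[:,:2],.155,C)[:,:2]*1000
k=np.polyfit(P[:,1],P[:,0],1);print('bar: x at y=-129',np.polyval(k,-129),'yaw',-np.degrees(np.arctan(k[0])),'res',np.std(P[:,0]-np.polyval(k,P[:,1])),rows[::6])
# feet
br=(g>120)&ok&~cream;br[:, :262]=0;br[:,305:]=0
for y0,y1 in((140,168),(200,225)):
    m=br.copy();m[:y0]=0;m[y1:]=0;v=np.argwhere(m)[:,::-1];print('foot',rect('wrist',blob(m),.111,C))
print('bar column profile',[(y,int(g[y,283:286].max())) for y in list(range(145,160))+list(range(208,232))])
# top camera: handle & disc, same-camera difference
E
```

```text
rim outer (array([ 480.09312301, -129.87211478]), np.float64(86.70300481998166))
disc (array([ 480.28062473, -128.74641134]), np.float64(73.94514316653031)) 375
bar: x at y=-129 480.61885528809006 yaw 4.803886409195422 res 0.015714234716371088 [[283.6514658  170.           9.        ]
 [283.69590643 176.           9.        ]
 [283.76576577 182.           9.        ]
 [283.83685801 188.           9.        ]
 [283.92097264 194.           9.        ]
 [284.02453988 200.           9.        ]]
foot ((477.7924499511719, -99.81282043457031), (33.90634536743164, 23.73526382446289), 4.04184627532959)
foot ((489.84442138671875, -159.45582580566406), (20.1304931640625, 23.366403579711914), 3.996744155883789)
bar column profile [(145, 128), (146, 152), (147, 162), (148, 160), (149, 155), (150, 143), (151, 131), (152, 111), (153, 100), (154, 96), (155, 105), (156, 124), (157, 137), (158, 139), (159, 139), (208, 152), (209, 152), (210, 152), (211, 152), (212, 153), (213, 153), (214, 152), (215, 153), (216, 153), (217, 153), (218, 149), (219, 138), (220, 119), (221, 102), (222, 96), (223, 97), (224, 97), (225, 95), (226, 92), (227, 89), (228, 89), (229, 88), (230, 88), (231, 89)]
```

move_arm --rows '[{"hand":85,"linear":[29,31,8],"roll":-1},{"hand":85,"linear":[60,65,16],"roll":-1},{"hand":85,"linear":[92,99,24],"roll":-1},{"hand":85,"linear":[124,134,32],"roll":-1},{"hand":85,"linear":[156,169,38],"roll":-1}]'

```text
time_s: 2.15
eef_pos: [0.6364, 0.039, 0.5212]
tcp_rot: [0.0, 0.691, 0.723, -0.0]
ft_force: [0.2, -0.0, 0.3]
grip_width: 0.085
grip_force: 0.0
```

move_arm --rows '[{"hand":85,"linear":[30,32,0],"roll":0},{"hand":85,"linear":[44,48,0],"roll":0},{"hand":85,"linear":[44,48,0],"roll":0},{"hand":85,"linear":[44,48,0],"roll":0}]'

```text
time_s: 2.55
eef_pos: [0.6796, 0.0863, 0.5199]
tcp_rot: [-0.0, 0.69, 0.724, -0.001]
ft_force: [0.0, -0.7, -0.2]
grip_width: 0.0853
grip_force: 0.0
```

```bash
python3 - <<'E'
from h import *
s=r.get_state();print(s['time_s'],s['eef_pos'],s['tcp_rot'])
C=cam('wrist');a=r.grab_frame('wrist');np.save('w2.npy',a);np.savez('w2c.npz',*C)
h=cv2.cvtColor(a,cv2.COLOR_RGB2HSV).astype(int)
m=(h[...,0]<16)&(h[...,1]>120);m[300:]=0;m=blob(m)
for z in(.181,.187,.193):print(z,rect('wrist',m,z,C))
v=np.argwhere(m);print(v.min(0),v.max(0))
cv2.imwrite('pics/w2.png',cv2.resize(a[:,:,::-1],(800,600)))
E
```

```text
2.55 [0.67958596 0.08625453 0.51988825] [-2.76616986e-04  6.89932075e-01  7.23873423e-01 -9.60588346e-04]
0.181 ((682.7025146484375, 88.10945892333984), (14.528128623962402, 107.38045501708984), 2.60359263420105)
0.187 ((682.5545654296875, 89.67390441894531), (14.246113777160645, 105.2955093383789), 2.6036040782928467)
0.193 ((682.4066162109375, 91.23835754394531), (13.963987350463867, 103.21058654785156), 2.603543996810913)
[133 279] [238 294]
```

View pics/w2.png

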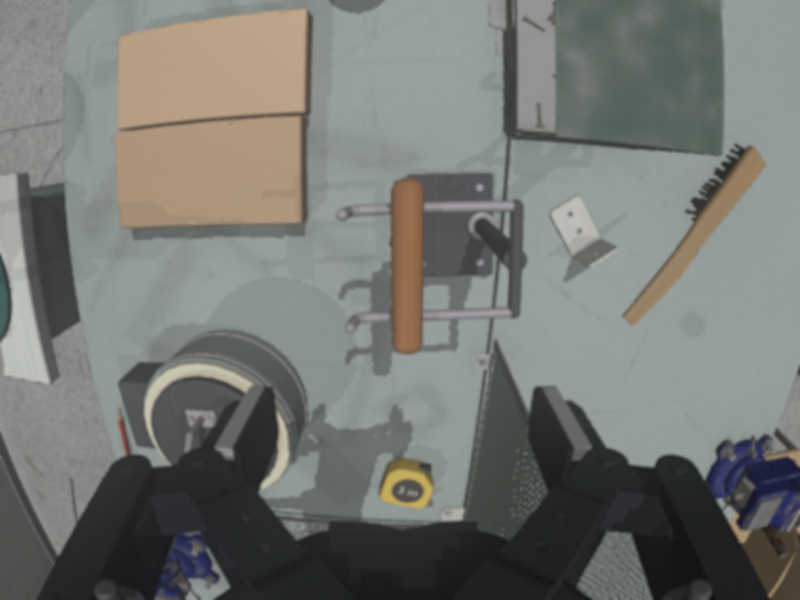

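The handle spans (391..424, 179..354), lying square over both prongs at about (408,266). My mask was too tight, so I'll loosen it.

```bash
python3 - <<'E'
from h import *
for n,f,box in(('wrist','w2',(110,265,260,310)),('top','top0',(155,190,195,265))):
    a=np.load(f+'.npy').astype(int)
    C=[np.load('w2c.npz')[k] for k in('arr_0','arr_1','arr_2')] if n=='wrist' else cam('top')
    m=(a[...,0]-a[...,2]>28);b=np.zeros(m.shape,bool);b[box[0]:box[1],box[2]:box[3]]=1
    m=blob(m&b);v=np.argwhere(m);print(v.min(0),v.max(0))
    for z in(.181,.187):print(n,z,rect(n,m,z,C))
# prongs in wrist view at z=.165: bright pixels on columns left of and right of the handle
a=np.load('w2.npy');g=cv2.cvtColor(a,cv2.COLOR_RGB2GRAY).astype(int)
C=[np.load('w2c.npz')[k] for k in('arr_0','arr_1','arr_2')]
for c in(310,320,330,340):
    o=[]
    for lo,hi in((134,156),(208,232)):
        w=np.clip(g[lo:hi,c]-np.median(g[lo:hi,c])-12,0,None);o.append(onplane('wrist',[c,(w*np.arange(lo,hi)).sum()/max(w.sum(),1)],.167,C)[0]*1000)
    print(c,o,(o[0]+o[1])/2)
E
```

```text
[125 274] [247 296]
wrist 0.181 ((681.2152709960938, 86.72010040283203), (21.238367080688477, 125.3469467163086), 2.430776596069336)
wrist 0.187 ((681.0961303710938, 88.31153106689453), (20.825990676879883, 122.91320037841797), 2.4307150840759277)
[168 209] [176 251]
top 0.181 ((682.6077270507812, 88.83082580566406), (22.58100700378418, 121.4280776977539), 2.9797379970550537)
top 0.187 ((681.4086303710938, 88.11166381835938), (22.46149253845215, 120.78512573242188), 2.979726791381836)
310 [array([704.23558186, 130.6427424 , 167.        ]), array([696.66961134, 277.86342158, 167.        ])] [700.4525966  204.25308199 167.        ]
320 [array([714.23773271, 131.45846957, 167.        ]), array([720.71999943,  49.80483967, 167.        ])] [717.47886607  90.63165462 167.        ]
330 [array([724.55932127, 128.97134808, 167.        ]), array([716.37188363, 279.8310377 , 167.        ])] [720.46560245 204.40119289 167.        ]
340 [array([734.64636563, 130.8671601 , 167.        ]), array([726.33622266, 281.03143647, 167.        ])] [730.49129414 205.94929828 167.        ]
```

move_arm --rows '[{"hand":85,"linear":[1.5,1,-35],"roll":0},{"hand":85,"linear":[1.5,1,-75],"roll":0},{"hand":85,"linear":[1.5,1,-115],"roll":0},{"hand":85,"linear":[1.5,1,-150],"roll":0},{"hand":85,"linear":[1.5,1,-150],"roll":0}]'

```text
time_s: 3.1
eef_pos: [0.6779, 0.0867, 0.364]
tcp_rot: [-0.004, 0.69, 0.724, -0.005]
ft_force: [-0.7, -0.8, -1.1]
grip_width: 0.0846
grip_force: 0.0
```

```bash
python3 - <<'E'
from h import *
s=r.get_state();print(s['time_s'],s['eef_pos'],s['tcp_rot'],s['ft_force'])
C=cam('wrist');a=r.grab_frame('wrist').astype(int)
m=(a[...,0]-a[...,2]>28);b=np.zeros(m.shape,bool);b[60:330,230:345]=1
m=blob(m&b);v=np.argwhere(m);print(v.min(0),v.max(0))
for z in(.181,.187):print(z,rect('wrist',m,z,C))
print(r.get_state()['eef_pos'])
E
```

```text
3.1 [0.67794572 0.08669097 0.36400997] [-0.00387294  0.69019809  0.72359461 -0.00473752] [-0.73601097 -0.78866703 -1.08249074]
[146 274] [329 318]
0.181 ((681.349365234375, 96.28272247314453), (21.99990463256836, 107.03218078613281), 2.461238384246826)
0.187 ((681.0289916992188, 99.135009765625), (21.13823699951172, 102.83993530273438), 2.4612302780151367)
[0.67924635 0.08704482 0.36786316]
```

move_arm --rows '[{"hand":85,"linear":[0.5,0,-15],"roll":0},{"hand":85,"linear":[0.5,0,-30],"roll":0},{"hand":85,"linear":[0.5,0,-35],"roll":0},{"hand":85,"linear":[0.5,0,-35],"roll":0},{"hand":85,"linear":[0.5,0,-35],"roll":0}]'

```text
time_s: 3.65
eef_pos: [0.6817, 0.089, 0.3361]
tcp_rot: [0.0, 0.689, 0.724, 0.0]
ft_force: [-0.9, 0.2, 0.1]
grip_width: 0.085
grip_force: 0.0
```

move_arm --rows '[{"hand":40,"linear":[0,0,0],"roll":0},{"hand":30,"linear":[0,0,0],"roll":0},{"hand":25,"linear":[0,0,0],"roll":0},{"hand":25,"linear":[0,0,0],"roll":0},{"hand":25,"linear":[0,0,0],"roll":0}]'

```text
time_s: 4.15
eef_pos: [0.6815, 0.0889, 0.3358]
tcp_rot: [0.0, 0.689, 0.724, 0.0]
ft_force: [-0.3, 0.1, -0.5]
grip_width: 0.0248
grip_force: 0.0
```

move_arm --rows '[{"hand":15,"linear":[0,0,0],"roll":0},{"hand":15,"linear":[0,0,0],"roll":0},{"hand":15,"linear":[0,0,0],"roll":0},{"hand":15,"linear":[0,0,0],"roll":0},{"hand":15,"linear":[0,0,0],"roll":0}]'

```text
time_s: 4.65
eef_pos: [0.6816, 0.0889, 0.336]
tcp_rot: [0.0, 0.689, 0.724, 0.0]
ft_force: [-0.7, 0.1, 2.1]
grip_width: 0.0211
grip_force: 59.0
```

move_arm --rows '[{"hand":15,"linear":[0,0,10],"roll":0},{"hand":15,"linear":[0,0,25],"roll":0},{"hand":15,"linear":[0,0,40],"roll":0},{"hand":15,"linear":[0,0,50],"roll":0},{"hand":15,"linear":[0,0,50],"roll":0}]'

```text
time_s: 5.15
eef_pos: [0.6823, 0.089, 0.3893]
tcp_rot: [0.002, 0.689, 0.724, 0.002]
ft_force: [0.2, 0.7, -2.0]
grip_width: 0.0209
grip_force: 58.8
```

```bash
python3 - <<'E'
from h import *
s=r.get_state();print(s['time_s'],s['eef_pos'],s['tcp_rot'],s['ft_force'],s['wrist_torque'],s['grip_width'],s['grip_force'])
a=r.grab_frame('scene');t=r.grab_frame('top');np.save('scene1.npy',a);np.save('top1.npy',t)
for X in([.681,.088,.231],[.681,.088,.122]):print(proj('scene',X),proj('top',X))
u,v=proj('scene',[.681,.088,.18])[0].astype(int)
A=cv2.resize(a[v-50:v+50,u-50:u+50],(400,400));w=r.grab_frame('wrist')
cv2.imwrite('pics/l1.png',np.hstack([A,cv2.resize(w,(400,400))])[:,:,::-1])
E
```

```text
5.15 [0.68229174 0.08901728 0.38931971] [0.00181672 0.68939378 0.72438157 0.00206293] [ 0.17466654  0.72958521 -2.01111431] [ 0.0262108  -0.03266445 -0.02098378] 0.02093258919319701 58.77773880958557
[[324.79804536 169.74335189]] [[228.20838829 168.98629018]]
[[323.01434779 193.92656073]] [[232.55706656 176.3709943 ]]
```

View pics/l1.png

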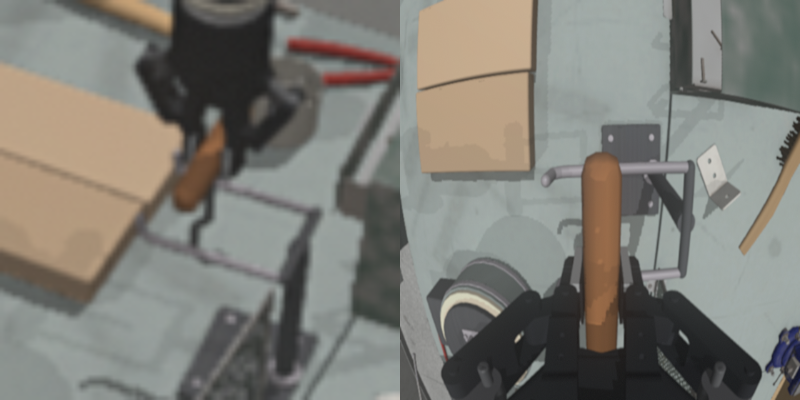

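The lifter is held upright (left crop: hook below the handle, clear of the prongs; right crop: pads on the handle's middle). Now up, then over to the front of the loop.

move_arm --rows '[{"hand":15,"linear":[0,0,35],"roll":0},{"hand":15,"linear":[0,0,75],"roll":0},{"hand":15,"linear":[-15,-14,90],"roll":0},{"hand":15,"linear":[-45,-42,90],"roll":1},{"hand":15,"linear":[-78,-73,90],"roll":2}]'

```text
time_s: 5.8
eef_pos: [0.603, 0.0158, 0.4755]
tcp_rot: [0.0, 0.676, 0.737, 0.0]
ft_force: [-0.0, -0.6, -2.3]
grip_width: 0.0212
grip_force: 59.3
```

move_arm --rows '[{"hand":15,"linear":[-33,-31,0],"roll":0},{"hand":15,"linear":[-66,-62,0],"roll":0},{"hand":15,"linear":[-99,-93,0],"roll":0},{"hand":15,"linear":[-129,-122,0],"roll":0},{"hand":15,"linear":[-148,-140,0],"roll":0}]'

```text
time_s: 6.3
eef_pos: [0.4531, -0.1254, 0.4747]
tcp_rot: [-0.001, 0.677, 0.736, -0.001]
ft_force: [1.2, -0.2, -2.3]
grip_width: 0.021
grip_force: 59.4
```

move_arm --rows '[{"hand":15,"linear":[-7,-7,0],"roll":0},{"hand":15,"linear":[-7,-7,0],"roll":0},{"hand":15,"linear":[-7,-7,0],"roll":0},{"hand":15,"linear":[-7,-7,0],"roll":0},{"hand":15,"linear":[-7,-7,0],"roll":0}]'

```text
time_s: 6.8
eef_pos: [0.4493, -0.1304, 0.4754]
tcp_rot: [-0.0, 0.676, 0.737, 0.0]
ft_force: [0.5, -0.2, -3.2]
grip_width: 0.0214
grip_force: 59.4
```

```bash
python3 - <<'E'
from h import *
s=r.get_state();q=s['tcp_rot'];print(s['time_s'],s['eef_pos']*1000,q,2*np.degrees(np.arctan2(q[2],q[1]))-90,s['ft_force'],s['wrist_torque'])
E
```

```text
6.8 [ 449.25213436 -130.40502191  475.44526119] [-2.81590873e-04  6.76117425e-01  7.36793829e-01  4.34405627e-05] 4.918026012393753 [ 0.52337904 -0.15973543 -3.22561876] [0.00992401 0.0542734  0.05228229]
```

move_arm --rows '[{"hand":15,"linear":[0,0,-25],"roll":0},{"hand":15,"linear":[0,0,-50],"roll":0},{"hand":15,"linear":[0,0,-65],"roll":0},{"hand":15,"linear":[0,0,-72],"roll":0},{"hand":15,"linear":[0,0,-72],"roll":0}]'

```text
time_s: 7.3
eef_pos: [0.4485, -0.1308, 0.4027]
tcp_rot: [-0.001, 0.676, 0.736, -0.0]
ft_force: [-0.1, -0.6, -1.6]
grip_width: 0.021
grip_force: 59.3
```

move_arm --rows '[{"hand":15,"linear":[0,0,0],"roll":0},{"hand":15,"linear":[0,0,0],"roll":0},{"hand":15,"linear":[0,0,0],"roll":0}]'

```text
time_s: 7.6
eef_pos: [0.4488, -0.1312, 0.4049]
tcp_rot: [0.001, 0.677, 0.736, 0.0]
ft_force: [1.6, -0.3, -3.0]
grip_width: 0.021
grip_force: 59.3
```

```bash
python3 - <<'E'
from h import *
s=r.get_state();print(s['time_s'],s['eef_pos']*1000,s['ft_force'])
a=r.grab_frame('scene');w=r.grab_frame('wrist');np.save('scene2.npy',a)
print(proj('scene',[[.4805,-.129,.155],[.449,-.131,.139],[.438,-.131,.160]]))
u,v=proj('scene',[.47,-.129,.16])[0].astype(int)
A=cv2.resize(a[v-35:v+35,u-35:u+35],(400,400),interpolation=cv2.INTER_CUBIC)
cv2.imwrite('pics/l2.png',np.hstack([A,cv2.resize(w[60:340,140:420],(400,400))])[:,:,::-1]);print(u,v)
E
```

```text
7.6 [ 448.84868365 -131.21500377  404.8862253 ] [ 1.604064   -0.29116492 -2.98967815]
[[235.02545169 208.7287187 ]
 [226.59868018 209.02323264]
 [223.06812125 203.27794115]]
232 206
```

View pics/l2.png

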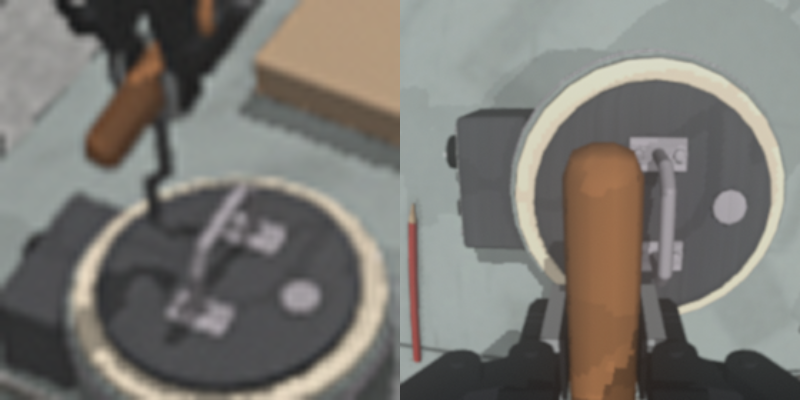

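Left crop: the hook stands just in front of the bar (hook about (165,220), bar middle about (215,225)), slightly below it. Right crop: the bar is parallel to the handle. I'll insert along +x.

move_arm --rows '[{"hand":15,"linear":[7,0.6,0],"roll":0},{"hand":15,"linear":[16,1.3,0],"roll":0},{"hand":15,"linear":[25,2.1,0],"roll":0},{"hand":15,"linear":[32,2.7,0],"roll":0},{"hand":15,"linear":[32,2.7,0],"roll":0}]'

```text
time_s: 8.2
eef_pos: [0.4816, -0.1283, 0.4036]
tcp_rot: [0.0, 0.676, 0.737, 0.0]
ft_force: [-0.2, -0.0, -2.9]
grip_width: 0.0213
grip_force: 59.3
```

move_arm --rows '[{"hand":15,"linear":[0,0,0],"roll":0},{"hand":15,"linear":[0,0,0],"roll":0},{"hand":15,"linear":[0,0,0],"roll":0}]'

```text
time_s: 8.5
eef_pos: [0.4802, -0.1284, 0.4036]
tcp_rot: [-0.0, 0.677, 0.736, -0.0]
ft_force: [-0.7, -0.3, -2.0]
grip_width: 0.0213
grip_force: 59.3
```

```bash
python3 - <<'E'
from h import *
s=r.get_state();print(s['time_s'],s['eef_pos']*1000,s['ft_force'],s['wrist_torque'])
a=r.grab_frame('scene');t=r.grab_frame('top');np.save('scene3.npy',a);np.save('top3.npy',t)
u,v=proj('scene',[.4805,-.129,.155])[0]
print(u,v);u,v=int(u),int(v)
A=cv2.resize(a[v-25:v+25,u-25:u+25],(400,400),interpolation=cv2.INTER_CUBIC)
u,v=proj('top',[.4805,-.129,.155])[0].astype(int)
B=cv2.resize(t[v-30:v+30,u-30:u+30],(400,400),interpolation=cv2.INTER_CUBIC)
cv2.imwrite('pics/l3.png',np.hstack([A,B])[:,:,::-1])
E
```

```text
8.5 [ 480.21937346 -128.3785847   403.59657123] [-0.68498168 -0.32234634 -2.01582835] [ 0.02184039 -0.02640636 -0.01817613]
235.025451692204 208.7287187015871
```

View pics/l3.png

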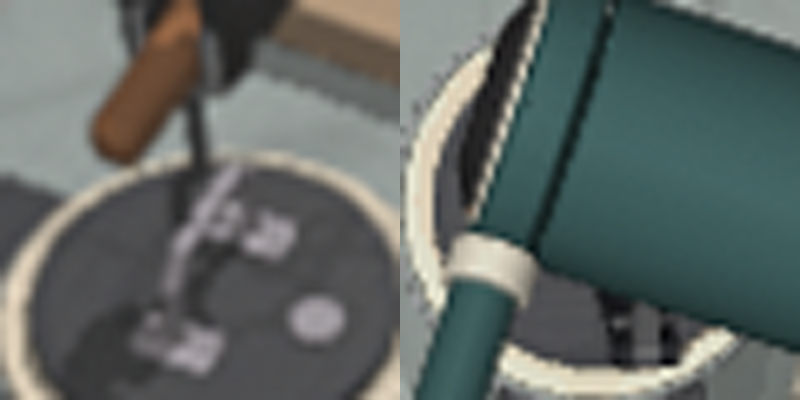

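Left crop: the rod is right behind the bar near its middle (about (190,210)), with no contact force. The top view is hidden by the arm. I'll raise slowly and watch the force.

move_arm --rows '[{"hand":15,"linear":[0,0,4],"roll":0},{"hand":15,"linear":[0,0,8],"roll":0},{"hand":15,"linear":[0,0,12],"roll":0},{"hand":15,"linear":[0,0,15],"roll":0},{"hand":15,"linear":[0,0,15],"roll":0}]'

```text
time_s: 9.1
eef_pos: [0.4805, -0.1284, 0.4189]
tcp_rot: [0.0, 0.677, 0.736, 0.0]
ft_force: [0.5, -0.4, -3.0]
grip_width: 0.021
grip_force: 59.5
```

move_arm --rows '[{"hand":15,"linear":[0,0,1],"roll":0},{"hand":15,"linear":[0,0,2],"roll":0},{"hand":15,"linear":[0,0,3],"roll":0},{"hand":15,"linear":[0,0,3],"roll":0},{"hand":15,"linear":[0,0,3],"roll":0}]'

```text
time_s: 9.6
eef_pos: [0.4804, -0.1283, 0.4213]
tcp_rot: [-0.0, 0.677, 0.736, -0.0]
ft_force: [-0.3, 0.4, -7.3]
grip_width: 0.0212
grip_force: 58.9
```

```bash
python3 - <<'E'
from h import *
s=r.get_state();print(s['time_s'],s['eef_pos']*1000,s['tcp_rot'],s['ft_force'],s['wrist_torque'])
E
```

```text
9.6 [ 480.38271692 -128.33194552  421.27772961] [-3.44306324e-04  6.76656365e-01  7.36298867e-01 -1.54382603e-04] [-0.31564532  0.39434326 -7.34661663] [-0.02381627 -0.02916569 -0.02381486]
```

move_arm --rows '[{"hand":15,"linear":[0,0,1.5],"roll":0},{"hand":15,"linear":[0,0,3],"roll":0},{"hand":15,"linear":[0,0,5],"roll":0},{"hand":15,"linear":[0,0,7],"roll":0},{"hand":15,"linear":[0,0,7],"roll":0}]'

```text
time_s: 10.1
eef_pos: [0.4806, -0.1284, 0.4293]
tcp_rot: [0.0, 0.677, 0.736, 0.0]
ft_force: [-0.4, -0.1, -6.7]
grip_width: 0.0211
grip_force: 58.9
```

move_arm --rows '[{"hand":15,"linear":[0,0,0],"roll":0},{"hand":15,"linear":[0,0,0],"roll":0},{"hand":15,"linear":[0,0,0],"roll":0},{"hand":15,"linear":[0,0,0],"roll":0}]'

```text
time_s: 10.5
eef_pos: [0.4804, -0.1284, 0.4286]
tcp_rot: [-0.0, 0.677, 0.736, -0.0]
ft_force: [-0.4, -1.0, -6.0]
grip_width: 0.021
grip_force: 58.9
```

```bash
cat > tilt.py <<'E'
from h import *
# stereo of the lid's disc rim: scene-camera upper contour compared with a level circle
def tilt(tag,xc,yc,ztop,show=True):
    s=r.get_state();print(s['time_s'],s['eef_pos']*1000,s['ft_force'],s['wrist_torque'])
    a=r.grab_frame('scene');np.save(tag+'.npy',a)
    u,v=proj('scene',[xc,yc,ztop])[0].astype(int)
    A=cv2.resize(a[v-40:v+40,u-40:u+40],(560,560),interpolation=cv2.INTER_CUBIC)
    th=np.linspace(0,2*np.pi,73)
    q=(proj('scene',np.c_[xc+.075*np.cos(th),yc+.075*np.sin(th),0*th+ztop])-[u-40,v-40]+.5)*7-.5
    cv2.imwrite('pics/%s.png'%tag,A[:,:,::-1])
    B=A[:,:,::-1].copy();cv2.polylines(B,[np.round(q).astype(int)],True,(0,0,255),1);cv2.imwrite('pics/%s_o.png'%tag,B)
E
python3 - <<'E'
from tilt import *
tilt('t1',.4805,-.129,.109+.009)
E
```

```text
10.5 [ 480.43505541 -128.35933337  428.57582316] [-0.41456356 -0.97751653 -6.0464078 ] [0.0089649  0.01309775 0.0039143 ]
```

View pics/t1_o.png

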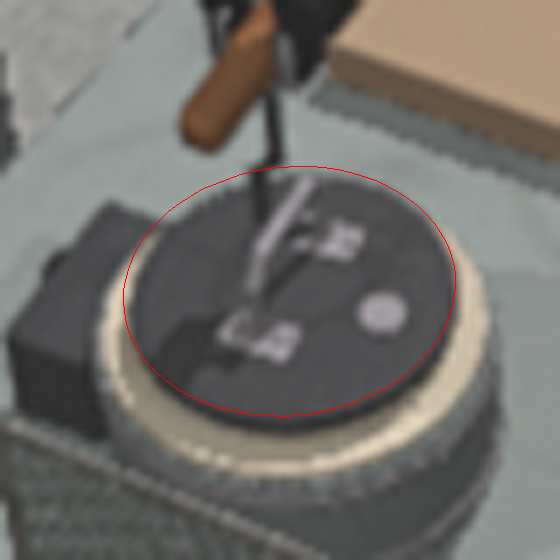

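The lid is up about 9 mm and looks level (disc spanning (135..456, 175..418) in the crop). I'll check tilt numerically from the feet and the spot against the rest image.

```bash
python3 - <<'E'
from h import *
# flow of points on the lid top between rest and lifted, by LK
A=np.load('scene3.npy');B=np.load('t1.npy')
g=[cv2.cvtColor(x,cv2.COLOR_RGB2GRAY) for x in(A,B)]
Q={'foot+y':[.478,-.0975,.111],'foot-y':[.483,-.161,.111],'spot':[.527,-.125,.109]}
th=np.arange(0,360,30)
for k,X in Q.items():
    p=proj('scene',X).astype(np.float32).reshape(-1,1,2)
    # centroid of bright blob near p in both
    out=[]
    for gg in g:
        u,v=np.round(p[0,0]).astype(int);
        W=np.clip(gg[v-8:v+7,u-7:u+8].astype(float)-95,0,None);yy,xx=np.mgrid[v-8:v+7,u-7:u+8];out.append(((W*xx).sum()/W.sum(),(W*yy).sum()/W.sum()))
    n,st,_=cv2.calcOpticalFlowPyrLK(g[0],g[1],np.array(out[0],np.float32).reshape(1,1,2),None,winSize=(9,9),maxLevel=1)
    X=np.array(X);e=(proj('scene',X+[0,0,.009])-proj('scene',X))[0]
    print(k,'pred px',p[0,0],'cent',out,'dcent',np.subtract(out[1],out[0]),'LK',n[0,0]-out[0],'expected',e)
E
```

```text
foot+y pred px [240.61963 211.26242] cent [(np.float64(240.69761273209548), np.float64(208.48482169171825)), (np.float64(239.99537750385207), np.float64(208.3549049820236))] dcent [-0.70223523 -0.12991671] LK [-0.49796674 -2.07799186] expected [-0.18455887 -1.87962022]
foot-y pred px [231.27531 225.08054] cent [(np.float64(233.48160535117057), np.float64(225.80735785953178)), (np.float64(232.93018018018017), np.float64(224.14414414414415))] dcent [-0.55142517 -1.66321372] LK [ 0.14888781 -1.94261177] expected [-0.22709033 -1.86816795]
spot pred px [249.26718 222.91049] cent [(np.float64(249.1615635179153), np.float64(222.36482084690553)), (np.float64(249.18340894361634), np.float64(220.1743357096565))] dcent [ 0.02184543 -2.19048514] LK [ 0.00939595 -2.21708525] expected [-0.15293387 -1.86777217]
```

Feet and spot rose together within about 0.5 to 2 mm, so the lid is level. I'll lift it clear and carry it smoothly.

move_arm --rows '[{"hand":15,"linear":[0,0,3],"roll":0},{"hand":15,"linear":[0,0,8],"roll":0},{"hand":15,"linear":[0,0,15],"roll":0},{"hand":15,"linear":[0,0,23],"roll":0},{"hand":15,"linear":[0,0,28],"roll":0}]'

```text
time_s: 11.05
eef_pos: [0.4807, -0.1284, 0.4582]
tcp_rot: [0.001, 0.677, 0.736, 0.0]
ft_force: [-0.3, -0.5, -6.9]
grip_width: 0.021
grip_force: 59.0
```

move_arm --rows '[{"hand":15,"linear":[0,0,3],"roll":0},{"hand":15,"linear":[0,3,3],"roll":0},{"hand":15,"linear":[0,9,3],"roll":0},{"hand":15,"linear":[-1,18,3],"roll":0},{"hand":15,"linear":[-2,29,3],"roll":0}]'

```text
time_s: 11.55
eef_pos: [0.4782, -0.0986, 0.4592]
tcp_rot: [-0.001, 0.677, 0.736, -0.0]
ft_force: [-0.0, -0.4, -7.0]
grip_width: 0.0214
grip_force: 59.0
```

move_arm --rows '[{"hand":15,"linear":[0,13,0],"roll":0},{"hand":15,"linear":[-1,27,0],"roll":0},{"hand":15,"linear":[-1,41,0],"roll":0},{"hand":15,"linear":[-2,55,0],"roll":0},{"hand":15,"linear":[-3,69,0],"roll":0}]'

```text
time_s: 12.05
eef_pos: [0.4753, -0.029, 0.4597]
tcp_rot: [0.0, 0.677, 0.736, 0.0]
ft_force: [-0.4, -0.1, -5.7]
grip_width: 0.0211
grip_force: 59.0
```

move_arm --rows '[{"hand":15,"linear":[-1,14,0],"roll":0},{"hand":15,"linear":[-2,28,0],"roll":0},{"hand":15,"linear":[-2,42,0],"roll":0},{"hand":15,"linear":[-3,56,0],"roll":0},{"hand":15,"linear":[-4,70,0],"roll":0}]'

```text
time_s: 12.55
eef_pos: [0.4714, 0.0408, 0.4597]
tcp_rot: [0.0, 0.677, 0.736, 0.0]
ft_force: [-0.1, 0.0, -6.3]
grip_width: 0.0212
grip_force: 59.0
```

move_arm --rows '[{"hand":15,"linear":[-1,14,0],"roll":0},{"hand":15,"linear":[-2,28,0],"roll":0},{"hand":15,"linear":[-2,42,0],"roll":0},{"hand":15,"linear":[-3,56,0],"roll":0},{"hand":15,"linear":[-4,70,0],"roll":0}]'

```text
time_s: 13.05
eef_pos: [0.4674, 0.1108, 0.4597]
tcp_rot: [0.0, 0.677, 0.736, -0.0]
ft_force: [-0.3, -0.2, -5.8]
grip_width: 0.0211
grip_force: 59.0
```

move_arm --rows '[{"hand":15,"linear":[-1,14,0],"roll":0},{"hand":15,"linear":[-1,28,0],"roll":0},{"hand":15,"linear":[-2,42,0],"roll":0},{"hand":15,"linear":[-2,55,0],"roll":0},{"hand":15,"linear":[-2,66,0],"roll":0}]'

```text
time_s: 13.55
eef_pos: [0.4655, 0.1768, 0.4597]
tcp_rot: [-0.0, 0.677, 0.736, 0.0]
ft_force: [1.0, -0.9, -5.8]
grip_width: 0.0212
grip_force: 59.0
```

move_arm --rows '[{"hand":15,"linear":[0,9,0],"roll":0},{"hand":15,"linear":[0,16,0],"roll":0},{"hand":15,"linear":[0,21,0],"roll":0},{"hand":15,"linear":[0,22.5,0],"roll":0},{"hand":15,"linear":[0,22.5,0],"roll":0}]'

```text
time_s: 14.05
eef_pos: [0.4655, 0.1981, 0.4596]
tcp_rot: [0.0, 0.677, 0.736, -0.0]
ft_force: [0.5, 0.5, -6.7]
grip_width: 0.0212
grip_force: 59.0
```

```bash
python3 - <<'E'
from tilt import *
tilt('t2',.465,.1975,.042+.014+.093)
E
```

```text
14.05 [465.49733951 198.13321754 459.61248739] [ 0.49558311  0.52100254 -6.70192286] [0.05234969 0.05313286 0.00782606]
```

View pics/t2_o.png

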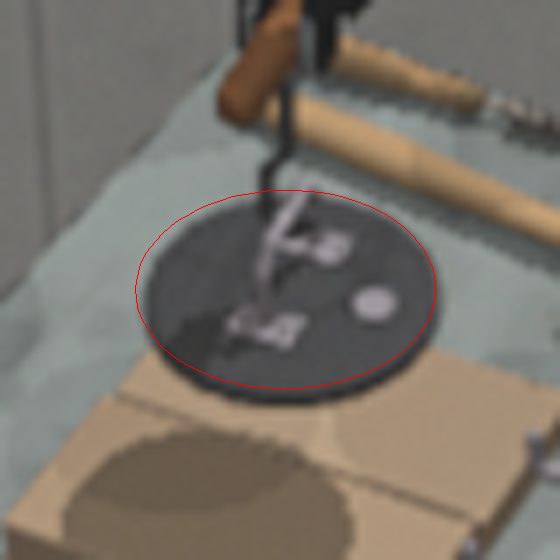

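The lid hangs level over the bricks (disc (147..440, 195..390), matching the level red ellipse to about 1 px). I'll lower it gently.

move_arm --rows '[{"hand":15,"linear":[0,0,-4],"roll":0},{"hand":15,"linear":[0,0,-11],"roll":0},{"hand":15,"linear":[0,0,-20],"roll":0},{"hand":15,"linear":[0,0,-30],"roll":0},{"hand":15,"linear":[0,0,-40],"roll":0}]'

```text
time_s: 14.6
eef_pos: [0.4653, 0.1979, 0.4183]
tcp_rot: [-0.0, 0.677, 0.736, -0.0]
ft_force: [-0.5, 0.8, -7.0]
grip_width: 0.0211
grip_force: 59.0
```

move_arm --rows '[{"hand":15,"linear":[0,0,-10],"roll":0},{"hand":15,"linear":[0,0,-20],"roll":0},{"hand":15,"linear":[0,0,-29],"roll":0},{"hand":15,"linear":[0,0,-36],"roll":0},{"hand":15,"linear":[0,0,-41],"roll":0}]'

```text
time_s: 15.1
eef_pos: [0.4654, 0.1981, 0.3778]
tcp_rot: [-0.0, 0.677, 0.736, -0.0]
ft_force: [-0.5, -0.0, -7.2]
grip_width: 0.0215
grip_force: 59.0
```

move_arm --rows '[{"hand":15,"linear":[0,0,-3],"roll":0},{"hand":15,"linear":[0,0,-5],"roll":0},{"hand":15,"linear":[0,0,-7],"roll":0},{"hand":15,"linear":[0,0,-8],"roll":0},{"hand":15,"linear":[0,0,-9],"roll":0}]'

```text
time_s: 15.6
eef_pos: [0.4656, 0.1982, 0.3699]
tcp_rot: [0.0, 0.677, 0.736, 0.0]
ft_force: [0.6, 0.2, -6.5]
grip_width: 0.0212
grip_force: 59.0
```

move_arm --rows '[{"hand":15,"linear":[0,0,-1],"roll":0},{"hand":15,"linear":[0,0,-2],"roll":0},{"hand":15,"linear":[0,0,-3],"roll":0},{"hand":15,"linear":[0,0,-4],"roll":0},{"hand":15,"linear":[0,0,-5],"roll":0}]'

```text
time_s: 16.1
eef_pos: [0.4659, 0.1983, 0.3656]
tcp_rot: [0.0, 0.677, 0.736, 0.001]
ft_force: [-0.5, -0.6, -2.2]
grip_width: 0.0213
grip_force: 59.6
```

move_arm --rows '[{"hand":15,"linear":[0,0,-1],"roll":0},{"hand":15,"linear":[0,0,-2],"roll":0},{"hand":15,"linear":[0,0,-2],"roll":0},{"hand":15,"linear":[0,0,-2],"roll":0}]'

```text
time_s: 16.5
eef_pos: [0.4656, 0.1981, 0.3629]
tcp_rot: [0.0, 0.677, 0.736, 0.0]
ft_force: [0.3, 0.1, -1.9]
grip_width: 0.0212
grip_force: 59.6
```

The lid has landed. I'll lower the hook to mid-gap and back it out.

move_arm --rows '[{"hand":15,"linear":[0,0,-4],"roll":0},{"hand":15,"linear":[0,0,-8],"roll":0},{"hand":15,"linear":[0,0,-12],"roll":0},{"hand":15,"linear":[0,0,-12.5],"roll":0},{"hand":15,"linear":[0,0,-12.5],"roll":0}]'

```text
time_s: 17.0
eef_pos: [0.4653, 0.1981, 0.3497]
tcp_rot: [-0.0, 0.677, 0.736, -0.0]
ft_force: [-0.2, -0.4, -2.2]
grip_width: 0.0211
grip_force: 59.6
```

move_arm --rows '[{"hand":15,"linear":[-4,-0.3,0],"roll":0},{"hand":15,"linear":[-12,-1,0],"roll":0},{"hand":15,"linear":[-21,-1.8,0],"roll":0},{"hand":15,"linear":[-30,-2.5,0],"roll":0},{"hand":15,"linear":[-37,-3.1,0],"roll":0}]'

```text
time_s: 17.5
eef_pos: [0.4273, 0.1949, 0.3502]
tcp_rot: [-0.0, 0.677, 0.736, -0.0]
ft_force: [0.2, -0.4, -1.4]
grip_width: 0.0211
grip_force: 59.6
```

move_arm --rows '[{"hand":15,"linear":[-3,-0.3,0],"roll":0},{"hand":15,"linear":[-3,-0.3,0],"roll":0},{"hand":15,"linear":[-3,-0.3,8],"roll":0},{"hand":15,"linear":[-3,-0.3,30],"roll":0},{"hand":15,"linear":[-3,-0.3,65],"roll":0}]'

```text
time_s: 18.0
eef_pos: [0.4249, 0.1944, 0.414]
tcp_rot: [-0.001, 0.677, 0.736, -0.002]
ft_force: [0.7, 0.4, -2.5]
grip_width: 0.0213
grip_force: 59.6
```

move_arm --rows '[{"hand":15,"linear":[0,0,30],"roll":0},{"hand":15,"linear":[0,0,55],"roll":0},{"hand":15,"linear":[0,0,62],"roll":0},{"hand":15,"linear":[0,0,62],"roll":0}]'

```text
time_s: 18.4
eef_pos: [0.4259, 0.1948, 0.4788]
tcp_rot: [0.001, 0.677, 0.736, 0.001]
ft_force: [0.2, 0.3, -3.0]
grip_width: 0.0209
grip_force: 59.7
```

```bash
python3 - <<'E'
from tilt import *
tilt('t3',.465,.1975,.056)
C=cam('wrist');a=r.grab_frame('wrist');cv2.imwrite('pics/w3.png',cv2.resize(np.hstack([cv2.resize(cv2.imread('pics/t3_o.png'),(420,420)),a[:,:,::-1]]),(800,343)))
E
```

```text
18.4 [425.94074178 194.83622104 478.76251215] [ 0.2482555   0.26159271 -2.95261724] [ 0.04923991 -0.00563928  0.01437086]
```

View pics/w3.png

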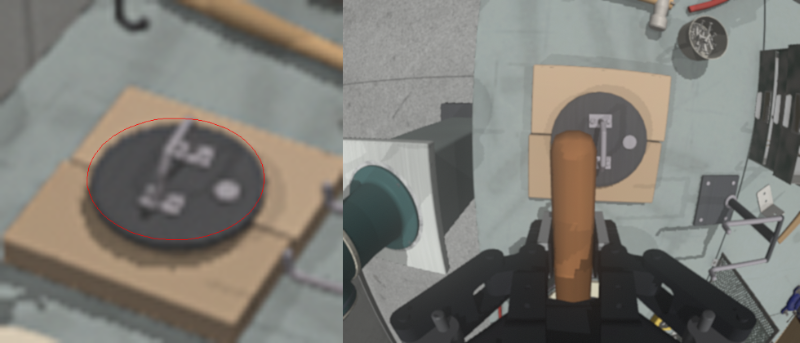

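The lid lies flat and centred on the bricks (left crop: disc (90..265, 120..240) matches the expected ellipse; the wrist view also shows it central). Now back to the stand.

move_arm --rows '[{"hand":15,"linear":[15,-6,5],"roll":0},{"hand":15,"linear":[42,-17,12],"roll":-1},{"hand":15,"linear":[72,-30,15],"roll":-2},{"hand":15,"linear":[102,-42,15],"roll":-2},{"hand":15,"linear":[132,-55,15],"roll":-2}]'

```text
time_s: 19.0
eef_pos: [0.5592, 0.1387, 0.4906]
tcp_rot: [-0.0, 0.689, 0.724, -0.001]
ft_force: [-0.2, 1.1, -1.9]
grip_width: 0.0214
grip_force: 59.7
```

move_arm --rows '[{"hand":15,"linear":[30,-12,0],"roll":0},{"hand":15,"linear":[60,-25,0],"roll":0},{"hand":15,"linear":[90,-37,0],"roll":0},{"hand":15,"linear":[113,-47,0],"roll":0},{"hand":15,"linear":[123,-50.8,0],"roll":0}]'

```text
time_s: 19.5
eef_pos: [0.6828, 0.087, 0.4891]
tcp_rot: [-0.001, 0.69, 0.724, -0.001]
ft_force: [-0.1, -0.2, -2.5]
grip_width: 0.0214
grip_force: 59.7
```

move_arm --rows '[{"hand":15,"linear":[0,0,0],"roll":0},{"hand":15,"linear":[0,0,0],"roll":0},{"hand":15,"linear":[0,0,0],"roll":0},{"hand":15,"linear":[0,0,0],"roll":0}]'

```text
time_s: 19.9
eef_pos: [0.6796, 0.0895, 0.4926]
tcp_rot: [0.0, 0.689, 0.725, 0.0]
ft_force: [0.2, 0.1, -1.9]
grip_width: 0.021
grip_force: 59.7
```

```bash
python3 - <<'E'
from h import *
s=r.get_state();q=s['tcp_rot'];print(s['time_s'],s['eef_pos']*1000,2*np.degrees(np.arctan2(q[2],q[1]))-90,s['ft_force'])
E
```

```text
19.9 [679.62856498  89.51211771 492.63310209] 2.8820794420181954 [ 0.23129307  0.1411609  -1.90484994]
```

move_arm --rows '[{"hand":15,"linear":[0,0,-20],"roll":0},{"hand":15,"linear":[0,0,-50],"roll":0},{"hand":15,"linear":[0,0,-85],"roll":0},{"hand":15,"linear":[0,0,-110],"roll":0},{"hand":15,"linear":[0,0,-120],"roll":0}]'

```text
time_s: 20.4
eef_pos: [0.6787, 0.0893, 0.3688]
tcp_rot: [-0.002, 0.689, 0.725, -0.002]
ft_force: [-1.2, -0.0, -2.5]
grip_width: 0.0214
grip_force: 59.7
```

move_arm --rows '[{"hand":15,"linear":[0,0,-5],"roll":0},{"hand":15,"linear":[0,0,-12],"roll":0},{"hand":15,"linear":[0,0,-18],"roll":0},{"hand":15,"linear":[0,0,-22],"roll":0},{"hand":15,"linear":[0,0,-22],"roll":0}]'

```text
time_s: 20.9
eef_pos: [0.6804, 0.0889, 0.3501]
tcp_rot: [-0.0, 0.689, 0.724, -0.0]
ft_force: [0.6, -0.7, -1.7]
grip_width: 0.0217
grip_force: 59.7
```

move_arm --rows '[{"hand":15,"linear":[0,0,0],"roll":0},{"hand":15,"linear":[0,0,0],"roll":0},{"hand":15,"linear":[0,0,0],"roll":0}]'

```text
time_s: 21.2
eef_pos: [0.6806, 0.0889, 0.3507]
tcp_rot: [0.0, 0.689, 0.724, 0.0]
ft_force: [0.6, -0.2, -2.1]
grip_width: 0.0212
grip_force: 59.7
```

```bash
python3 - <<'E'
from h import *
s=r.get_state();q=s['tcp_rot'];print(s['time_s'],s['eef_pos']*1000,2*np.degrees(np.arctan2(q[2],q[1]))-90,s['ft_force'])
E
```

```text
21.2 [680.63382222  88.9144488  350.65899515] 2.832023508515803 [ 0.56559944 -0.20710897 -2.07167447]
```

Position matches the pick-up within 1 mm. Down the last 14.5 mm, then release.

move_arm --rows '[{"hand":15,"linear":[0.5,0,-4],"roll":0},{"hand":15,"linear":[0.5,0,-8],"roll":0},{"hand":15,"linear":[0.5,0,-11],"roll":0},{"hand":15,"linear":[0.5,0,-13],"roll":0},{"hand":15,"linear":[0.5,0,-14.5],"roll":0}]'

```text
time_s: 21.7
eef_pos: [0.6808, 0.0889, 0.3359]
tcp_rot: [-0.0, 0.689, 0.724, -0.0]
ft_force: [-3.5, 0.3, 5.2]
grip_width: 0.0216
grip_force: 60.6
```

move_arm --rows '[{"hand":15,"linear":[0,0,0],"roll":0},{"hand":15,"linear":[0,0,0],"roll":0},{"hand":15,"linear":[0,0,0],"roll":0}]'

```text
time_s: 22.0
eef_pos: [0.681, 0.0889, 0.336]
tcp_rot: [0.0, 0.689, 0.724, 0.0]
ft_force: [-0.9, -0.4, -1.0]
grip_width: 0.0208
grip_force: 60.0
```

move_arm --rows '[{"hand":28,"linear":[0,0,0],"roll":0},{"hand":40,"linear":[0,0,0],"roll":0},{"hand":70,"linear":[0,0,0],"roll":0},{"hand":85,"linear":[0,0,0],"roll":0},{"hand":85,"linear":[0,0,0],"roll":0}]'

```text
time_s: 22.5
eef_pos: [0.681, 0.0889, 0.3357]
tcp_rot: [0.0, 0.689, 0.724, 0.0]
ft_force: [0.5, -0.1, -0.2]
grip_width: 0.0812
grip_force: 0.0
```

move_arm --rows '[{"hand":85,"linear":[0,0,0],"roll":0},{"hand":85,"linear":[0,0,5],"roll":0},{"hand":85,"linear":[0,0,20],"roll":0},{"hand":85,"linear":[0,0,45],"roll":0},{"hand":85,"linear":[0,0,75],"roll":0}]'

```text
time_s: 23.0
eef_pos: [0.6807, 0.0889, 0.4114]
tcp_rot: [-0.001, 0.689, 0.724, -0.001]
ft_force: [-0.1, 0.8, 0.1]
grip_width: 0.0849
grip_force: 0.0
```

move_arm --rows '[{"hand":85,"linear":[0,0,40],"roll":0},{"hand":85,"linear":[0,0,80],"roll":0},{"hand":85,"linear":[0,0,109],"roll":0},{"hand":85,"linear":[0,0,109],"roll":0},{"hand":85,"linear":[0,0,109],"roll":0}]'

```text
time_s: 23.5
eef_pos: [0.6809, 0.0889, 0.5224]
tcp_rot: [0.001, 0.689, 0.724, 0.002]
ft_force: [0.0, 0.3, -0.8]
grip_width: 0.0852
grip_force: 0.0
```

```bash
python3 - <<'E'
from h import *
s=r.get_state();print(s['time_s'],s['eef_pos']*1000,s['ft_force'],s['grip_width'])
C=cam('wrist');w=r.grab_frame('wrist');a=w.astype(int);sc=r.grab_frame('scene')
m=(a[...,0]-a[...,2]>28);b=np.zeros(m.shape,bool);b[110:265,255:315]=1
print(rect('wrist',blob(m&b),.184,C))
u,v=proj('scene',[.6,.12,.1])[0].astype(int)
cv2.imwrite('pics/f.png',np.hstack([cv2.resize(sc[v-70:v+70,u-70:u+70],(400,400)),cv2.resize(w,(400,400))])[:,:,::-1])
E
```

```text
23.5 [680.85908962  88.92369647 522.38984181] [ 0.03531167  0.3050256  -0.8148483 ] 0.08522766925190042
((680.3336181640625, 87.7970962524414), (20.82080841064453, 123.4154052734375), 2.3350703716278076)
```

View pics/f.png

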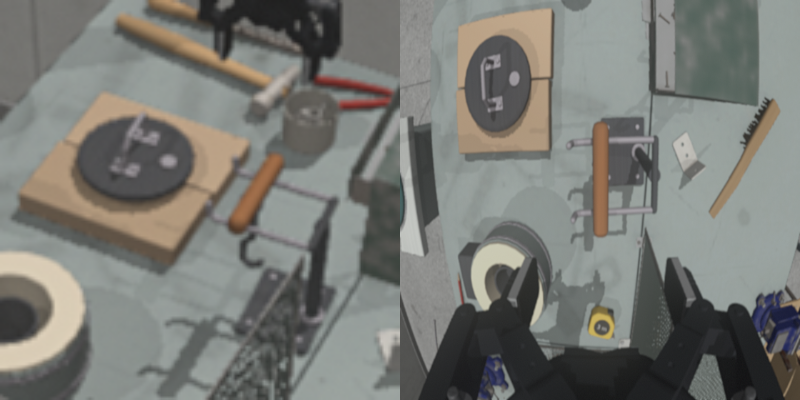

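The lifter hangs on both prongs as before: the handle is at (680.3, 87.8) mm against (681, 87.5) originally, yaw 2.3° against 2.4°. The lid is flat and central on the bricks, the furnace is open, and the gripper is clear.

```bash
python3 -c "
from workcell import r
print(r.close_job())"
```

```text
the job is handed in; nothing more can be done
None
```

The lid is flat in the middle of the firebricks with nothing overhanging, the lifter hangs on its stand within about 1 mm of where it was, and the job was handed in at about 24 s of the 72 s allowed; no verdict came back.

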